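# Set a board up in the drilling jig and shut its cam clamp

## Task

Set the wooden board up in the drilling jig by pushing only, without gripping or lifting anything: push it flat up against the long aluminium fence and slide it along the fence all the way to the end stop, so that its corner lies under the drill-bush arm. Then push the clamp lever by its yellow knob round as far as it goes, so that the orange cam holds the board tight. Leave the tools that lie around the jig alone.

Things in the scene. Friction and masses are not known exactly. Their poses are not given: they have to be found in the camera images.
- jig: Drilling jig, fixed to the bench: dark steel base plate 12 mm thick, from x = -110 to +120 mm and y = -185 to +200 mm in its frame, with an aluminium fence along its far edge, an aluminium end stop at its left end and a cam clamp at the near left. Origin on the plate's underside, x towards the fence, y towards the end stop, z up. A board fully home has its origin at x = +20 mm, y = +70 mm, z = 12 mm here and its axes along the jig's
- fence (a point): Middle of the top edge of the fence's inner face (x = +85 mm in the jig's frame, facing -x); the fence runs the whole length of the plate and is 24 mm high above it. Axes as the jig's
- end_stop (a point): Middle of the top edge of the end stop's inner face (y = +165 mm in the jig's frame, facing -y; from x = -31 to +84 mm), 24 mm high above the plate. Axes as the jig's
- bush (a point): Top centre of the brass drill bush, in a steel arm that reaches from the fence over the far left corner of the board's place: in the jig's frame x = 25 to 110 mm, y = 108 to 142 mm, z = 36 to 51 mm, 6 mm clear of the board
- board: Loose planed wooden board, 130 (its x) x 190 (its y) x 18 mm, about 0.35 kg, lying on the jig's plate to the right of the clamp, up to 0.2 rad askew, against neither fence nor stop. Origin at the centre of its underside, axes along its edges, nearly as the jig's. It slides on the plate when pushed at an edge (edges stand 12 to 30 mm above the bench)
- clamp_lever (a joint): Clamp lever, turns about the vertical pivot: 0 = open, 2.0 rad = shut against its end stop, growing anticlockwise seen from above. At value q the lever points from the pivot in the direction 2.10 + q rad from the jig's x axis (towards its y). It stays where it is left; 1 to 2 N at the knob turns it, about 5 N over the last 0.4 rad as the cam bites on the board
- clamp_knob (a point): Centre of the lever's upright yellow knob, 24 mm across, from 42 to 75 mm above the bench, 70 mm from the pivot. Under it a flat steel bar 7 mm thick (35 to 42 mm above the bench) leads to the pivot
- cam: Eccentric disc with an orange polyurethane tyre under the lever, turning with it, 32 mm across, 7 mm off centre, 16 to 33 mm above the bench. Origin on the pivot's axis (x = -66.5 mm, y = +100 mm in the jig's frame), 15 mm above the bench. With the lever open, a board against the fence passes it with 6 to 8 mm to spare; shut, the tyre yields about 1.5 mm
- caliper: Bystander: steel vernier caliper, 72x230x10 mm, lying flat beside the jig; origin at the centre of its underside
- marker: Bystander: white marker pen, 17x135x16 mm, lying beside the jig; origin at the centre of its underside
- tape_measure: Bystander: yellow tape measure, 37x78x62 mm, standing behind the fence; origin at the centre of its underside
- screwdriver_grn: Bystander: screwdriver with green handle, 26x170x26 mm, lying behind the fence; origin at the centre of its underside
- bearing: Bystander: steel ball bearing, 52 mm across, 15 mm high, lying behind the fence; origin at the centre of its underside
- bolt: Bystander: steel hex bolt, 29x71x26 mm, lying behind the fence; origin at the centre of its underside

How it is judged:
By the outcome, as a careful person would: the job done as asked, in the order asked, and still so for the second after the job is handed in, with the robot touching nothing.
It also fails if it takes over 64 s, if anything falls off the work surface, if the arm or the gripper's body presses on something with over 40 N, if the wrist force passes 120 N, or if a joint passes its speed limit or range.

## Robot

A 7-joint arm with a two-finger parallel gripper is mounted at the origin on a cart in front of the work surface, level with it; the furniture and walls round the work are solid. World frame = base frame: x ahead of the robot, y to its left, z up, the work surface at z = 0. Lengths are in m, angles in rad, forces in N, time in s.
With the tool pointing down it reaches from about 0.4 to 0.85 m from the base axis. Payload 10.4 kg.
Tool frame: the origin (TCP) lies midway between the tips of the shut fingers; the grasp point (between the pads) lies 19 mm behind it; z points along the fingers, y is the line along which they close (so a half turn about z gives the same grasp; the last joint's range is limited). The gripper opens to 87 mm and grips with 3 to 60 N. Pads are 19 mm wide; open, the fingers measure 117 mm over their backs; the gripper's body (75 mm by 190 mm) begins 51 mm behind the grasp point.
Start: joints at [1.215, 0.332, -0.065, 1.46, 0.022, 1.35, -0.088], TCP at [0.204, -0.591, 0.223] pointing down, gripper open.
Joint ranges: [-2.6, 2.6], [-0.5, 2.12], [-1.47, 1.34], [0.16, 2.42], [-1.27, 4.41], [0.06, 2.06], [-2.6, 2.6]. Speed limits (rad/s): [2.22, 2.22, 2.79, 2.79, 3.14, 3.14, 3.14].

## Interface

Orientations are given as a unit quaternion [x, y, z, w].
In Python, from bench import r gives the robot as it stands.
- The arm moves only by the tool arm_command, never from a script. Its arguments are lists of equal length, an entry for each row: "xyz": the shift along the world's x, y, z in m, a list of three; "rot": the turn, a rotation vector about the world's x, y, z in rad, a list of three. In form: {"xyz": [[tx, ty, tz], ...], "rot": [[ax, ay, az], ...]}. A call has 1 to 20 rows; each row is the pose to reach, as a shift and turn from the pose commanded when the call began; what a row does not reach only later rows make up. A row lasts 1/12 s, in which the tool goes at most 41.7 mm and 7.16 degrees, less where a joint would pass 70% of its speed; a pose out of reach is approached as far as the arm can. A call with a gripper value outside its range is refused whole. "grip" is the opening, from 0 (shut) to 1 (fully open), set as the call begins (left out, the last holds). The fingers move at their own pace and stop on an object; "squeeze" is the grip in N (left out, the last holds). Time passes only in rows, so rows that repeat a pose let the fingers close. It gives the time, the measured TCP pose, the force, the opening and the grip force at its end, in the units of the state.
- r.read_state(): the state, without advancing time (a new reading comes with each control period).
- r.camera(name): name is "scene" or "top"; returns the picture (480x640x3 uint8, red, green, blue); there is no depth.
- r.camera_model(name): a dict with "fx", "fy", "cx", "cy" (pixels), "T" (4x4, takes a point from camera to world coordinates). Camera axes: x right, y up, looking along -z (the intrinsics and any distortion apply to the point x, -y, -z); pixel columns grow to the right and rows downward; lengths in m; the calibration is good to about 2 mm. A picture is of the moment at which its call begins. camera_model takes no time and is no camera call.
- r.close_job(): hands the job in; it is judged then, once.
Trained networks look in the newest picture that a camera, given by its name, has taken for a name from the list of things; names that differ only in an ending like _2 or _b are one class to them, and where a whole thing is asked for, a point or a joint stands for the part that bears it (a point fixed in the world has none). Each returns a list of dicts, best first, with "conf" (0 to 1); they miss things now and then, are a little off and sometimes report something else, mostly with a low value. They report only what shows in the picture. A call takes as long as a camera call.
- r.look_for(label, camera): "at" ([x, y, z] in m, in the coordinates of the camera as it stood for that picture, good to about 4 mm: the middle of the surface that is visible of it).
- r.spot_point(label, camera): "at" ([x, y, z] in m, in the coordinates of the camera as it stood for that picture, good to about 4 mm: a listed point, or the origin of a listed thing).
The state is a dict: "time": time; "joint_positions": joint angles; "joint_vel": joint speeds; "joint_torque": joint torques, N m; "ee_pos": TCP position; "eef_rot": TCP orientation; "ft_force": force on the tool from outside, world axes, zero at the start; "torque": the same for the moment, N m; "width": finger opening in m; "grip_force": force on a finger pad.
Only numpy, scipy, OpenCV 4.12 (cv2) and the standard library are available. Lean on these libraries where they do the work, as an engineer would, in place of code of your own. Each camera call takes 0.05 s, during which the arm holds its last target. There are 200 camera calls.

## Working session

There is one attempt and no reset: what is moved stays moved. The work goes in short steps, Python scripts to look and compute and a tool call to move; the robot and the scene stay as the last step left them, time stands still between calls to the robot, and variables do not carry over. Pictures are saved under pics/ and viewed, at most 10 in all, crops included, and the job is handed in when it is done.

Besides the shell and the picture viewer there is one more tool, called after "Request:" in YAML: its name, and indented under it one key for each argument. arm_command: Moves the arm, as the interface text tells. Its arguments: {"type":"object","properties":{"xyz":{"type":"array"},"rot":{"type":"array"},"grip":{"type":"number"},"squeeze":{"type":"number"}},"required":["xyz","rot"]}

```bash
mkdir -p pics
cat > h.py <<'E'
from bench import r
import numpy as np, cv2
def W(cam,p):
    T=np.array(r.camera_model(cam)["T"]); return (T@np.r_[p,1])[:3]
def px(cam,p):
    m=r.camera_model(cam);q=np.linalg.inv(np.array(m["T"]))@np.r_[p,1]
    return m["cx"]+m["fx"]*q[0]/-q[2], m["cy"]+m["fy"]*-q[1]/-q[2]
def ray(cam,u,v,z):
    m=r.camera_model(cam);T=np.array(m["T"])
    d=T[:3,:3]@np.array([(u-m["cx"])/m["fx"],-(v-m["cy"])/m["fy"],-1]);o=T[:3,3]
    return o+d*(z-o[2])/d[2]
def save(cam,n):
    im=r.camera(cam);cv2.imwrite(f"pics/{n}.png",im[:,:,::-1]);return im
E
python3 - <<'E'
from h import *
np.set_printoptions(precision=4,suppress=True)
for c in("scene","top"):
    save(c,c+"0");m=r.camera_model(c);print(c,{k:m[k] for k in m if k!="T"});print(np.array(m["T"]))
    for l in("jig","fence","end_stop","bush","board","clamp_knob","cam","caliper","marker"):
        for d in r.spot_point(l,c)[:2]: print(l,round(d["conf"],2),W(c,d["at"]),{k:v for k,v in d.items() if k not in("conf","at")})
s=r.read_state();print(s["time"],s["ee_pos"],s["eef_rot"],s["ft_force"])
E
```

```text
scene {'fx': 594.2529508601601, 'fy': 594.2529508601601, 'cx': 314.45130365424524, 'cy': 236.8263110085391}
[[-0.821   0.2677 -0.5043  0.0786]
 [-0.5705 -0.3473  0.7443  1.0871]
 [ 0.0241  0.8987  0.4378  0.5383]
 [ 0.      0.      0.      1.    ]]
jig 0.75 [ 0.5797  0.1401 -0.0022] {}
end_stop 0.97 [0.5494 0.3036 0.0348] {}
bush 0.76 [0.5826 0.2684 0.0529] {}
board 0.78 [0.5951 0.0826 0.0141] {}
clamp_knob 0.65 [0.4252 0.2439 0.0573] {}
cam 0.66 [0.484  0.2134 0.0182] {}
cam 0.36 [ 0.5833  0.1398 -0.0002] {}
caliper 0.83 [0.5453 0.4067 0.0007] {}
marker 0.9 [ 0.5048  0.4637 -0.0004] {}
marker 0.28 [0.5829 0.271  0.0498] {}
top {'fx': 539.5857144613432, 'fy': 539.5857144613432, 'cx': 317.08380402539217, 'cy': 239.59760944287615}
[[-0.0265  0.9849 -0.1712  0.4715]
 [-0.9992 -0.0312 -0.0253  0.2592]
 [-0.0303  0.1703  0.9849  1.0141]
 [ 0.      0.      0.      1.    ]]
fence 0.66 [0.6637 0.1654 0.0339] {}
end_stop 0.75 [0.5483 0.3038 0.0334] {}
bush 0.98 [0.5777 0.2651 0.0523] {}
board 0.64 [0.5938 0.0858 0.0084] {}
clamp_knob 0.88 [0.4224 0.2404 0.0569] {}
cam 0.43 [0.4881 0.2072 0.018 ] {}
caliper 0.93 [ 0.5418  0.4045 -0.0006] {}
marker 0.86 [0.5089 0.4619 0.0033] {}
marker 0.71 [ 0.7206  0.2002 -0.0021] {}
1.0 [ 0.2042 -0.5907  0.2226] [0.9862 0.1657 0.     0.    ] [0.5882 0.3185 0.1778]
```

View pics/top0.png

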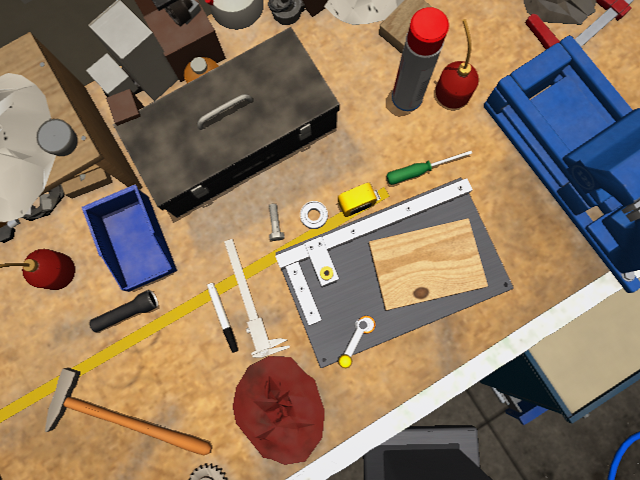

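View pics/scene0.png

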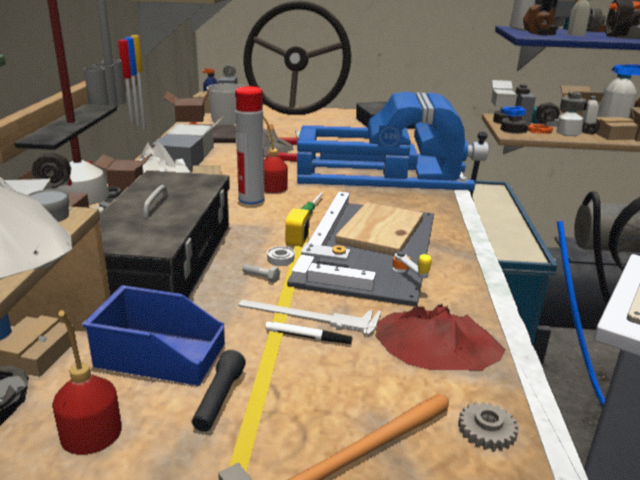

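The top view shows the jig turned about 0.37 rad, with plate corners near (320,367) and (512,290). The board is at (370–487, 220–310), the lever knob at (345,361) and the pivot at (366,324). Next I'll enlarge it to fit the poses.

Run:
```python
from h import *
im=cv2.imread("pics/top0.png")[172:372,268:518]
cv2.imwrite("pics/crop0.png",cv2.resize(im,None,fx=3,fy=3,interpolation=cv2.INTER_CUBIC))
im=cv2.imread("pics/scene0.png")[185:305,280:445]
cv2.imwrite("pics/crop1.png",cv2.resize(im,None,fx=4.8,fy=4.8,interpolation=cv2.INTER_CUBIC))
```

```text
(no output)
```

View pics/crop0.png

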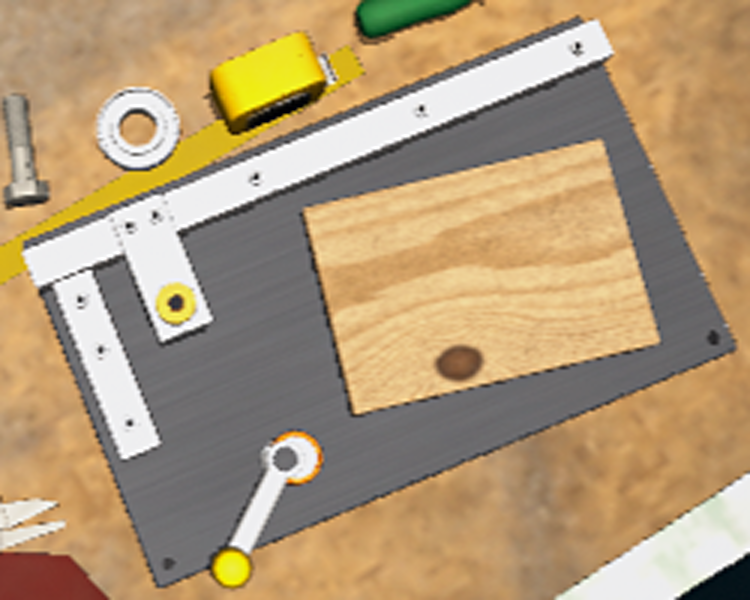

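View pics/crop1.png

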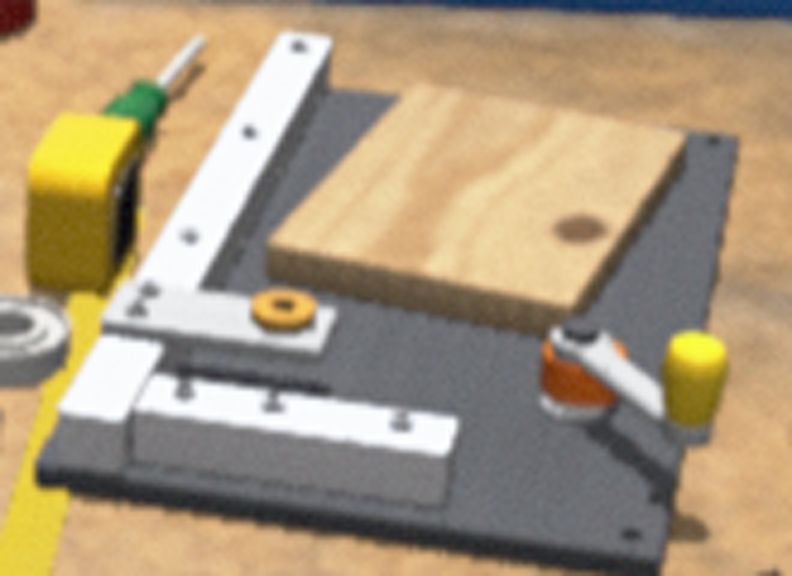

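Both crops show the corners clearly. I'll fit the jig and board poses to them jointly.

```bash
cat > fit.py <<'E'
from h import *
from scipy.optimize import least_squares
np.set_printoptions(precision=4,suppress=True)
J={"nl":(-110,200,12),"nr":(-110,-185,12),"fr":(85,-185,36),"fl":(85,200,36),"es":(-31,165,36),"a1":(25,142,51),"a2":(25,108,51),"kn":(-101.8,160.4,75)}
B={"FL":(65,95,18),"FR":(65,-95,18),"NR":(-65,-95,18),"NL":(-65,95,18)}
def fit(P,obs,z):
    def w(p,k):
        x,y,h=np.array(P[k])/1e3;c,s=np.cos(p[2]),np.sin(p[2]);return np.array([p[0]+c*x-s*y,p[1]+s*x+c*y,z+h])
    f=lambda p:np.concatenate([np.subtract(px(c,w(p,k)),uv) for c,k,uv in obs])
    s=least_squares(f,[.58,.14,.37],loss="soft_l1");return s.x,[(c[0]+k,np.round(f(s.x)[2*i:2*i+2],1)) for i,(c,k,_) in enumerate(obs)]
def O(c,d):
    o=(268,172,3) if c=="top" else(280,185,4.8)
    return [(c,k,((u+.5)/o[2]+o[0]-.5,(v+.5)/o[2]+o[1]-.5)) for k,(u,v) in d.items()]
E
python3 - <<'E'
from fit import *
t=O("top",{"nl":(160,587),"nr":(735,348),"fr":(613,53),"fl":(40,288),"es":(160,443),"a1":(166,342),"a2":(212,322),"kn":(232,566)})
s=O("scene",{"nl":(660,568),"nr":(738,135),"fr":(330,40),"fl":(135,402),"es":(458,416),"kn":(697,345)})
bt=O("top",{"FL":(303,208),"FR":(605,140),"NR":(660,343),"NL":(353,414)})
bs=O("scene",{"FL":(268,243),"FR":(420,85),"NR":(685,135),"NL":(573,305)})
for n,a in(("t",t),("s",s),("ts",t+s)): print(n,*fit(J,a,0))
for n,a in(("t",bt),("s",bs),("ts",bt+bs)): print(n,*fit(B,a,.012))
E
```

```text
t [0.5822 0.1364 0.3626] [('tnl', array([-0.1,  1.3])), ('tnr', array([ 2. , -0.2])), ('tfr', array([ 0.6, -0.2])), ('tfl', array([-1. ,  0.5])), ('tes', array([0.8, 0.8])), ('ta1', array([-1.4, -0. ])), ('ta2', array([ 0.9, -0.6])), ('tkn', array([-5.3, -2.9]))]
s [0.5815 0.1388 0.3637] [('snl', array([ 1.5, -2.1])), ('snr', array([ 0.3, -0.4])), ('sfr', array([ 0.2, -0.3])), ('sfl', array([-1.9,  3.7])), ('ses', array([0.8, 0.6])), ('skn', array([-5.3, -0.3]))]
ts [0.5822 0.1368 0.363 ] [('tnl', array([-0.3,  1.4])), ('tnr', array([ 1.8, -0.3])), ('tfr', array([ 0.3, -0.2])), ('tfl', array([-1.2,  0.5])), ('tes', array([0.6, 0.8])), ('ta1', array([-1.6,  0. ])), ('ta2', array([ 0.7, -0.6])), ('tkn', array([-5.5, -2.8])), ('snl', array([ 1.6, -2.7])), ('snr', array([ 0.5, -0.7])), ('sfr', array([ 0.5, -0.6])), ('sfl', array([-1.6,  3.1])), ('ses', array([ 1., -0.])), ('skn', array([-5.2, -0.8]))]
t [0.5921 0.0836 0.1928] [('tFL', array([-0. , -0.4])), ('tFR', array([-0.5, -0.3])), ('tNR', array([0.3, 0.6])), ('tNL', array([0.2, 0.1]))]
s [0.5909 0.0863 0.1998] [('sFL', array([-0.3,  0. ])), ('sFR', array([-0.7, -0.4])), ('sNR', array([ 1.2, -0.3])), ('sNL', array([0.1, 0.3]))]
ts [0.5919 0.084  0.1952] [('tFL', array([-0.3, -0.2])), ('tFR', array([-0.8, -0.3])), ('tNR', array([0.2, 0.6])), ('tNL', array([0.1, 0.3])), ('sFL', array([-0.2, -0.6])), ('sFR', array([-0.3, -0.8])), ('sNR', array([ 1.4, -0.7])), ('sNL', array([-0.1, -0.3]))]
```

Jig: (0.582, 0.137), yaw 0.363. Board: (0.592, 0.084), yaw 0.195, which is (−10, −53) mm and −0.168 rad in the jig's frame. Both agree with the networks and the stated sizes. First push: both open fingers on the near edge, towards the fence. Travel to jig (−115, −60).

Request:
arm_command:
  xyz:
    - [0.015, 0.03, 0.01]
    - [0.029, 0.063, 0.01]
    - [0.044, 0.095, 0.01]
    - [0.058, 0.126, 0.01]
    - [0.073, 0.158, 0.01]
    - [0.088, 0.189, 0.01]
    - [0.102, 0.221, 0.01]
    - [0.117, 0.252, 0.01]
    - [0.131, 0.284, 0.01]
    - [0.146, 0.315, 0.01]
    - [0.161, 0.347, 0.01]
    - [0.175, 0.378, 0.01]
    - [0.19, 0.41, 0.01]
    - [0.204, 0.441, 0.01]
    - [0.219, 0.473, 0.01]
    - [0.234, 0.505, 0.01]
    - [0.248, 0.536, 0.01]
    - [0.263, 0.568, 0.01]
    - [0.277, 0.6, 0.01]
    - [0.292, 0.63, 0.01]
  rot:
    - [0, 0, 0]
    - [0, 0, 0]
    - [0, 0, 0]
    - [0, 0, 0]
    - [0, 0, 0]
    - [0, 0, 0.03]
    - [0, 0, 0.03]
    - [0, 0, 0.03]
    - [0, 0, 0.03]
    - [0, 0, 0.03]
    - [0, 0, 0.03]
    - [0, 0, 0.03]
    - [0, 0, 0.03]
    - [0, 0, 0.03]
    - [0, 0, 0.03]
    - [0, 0, 0.03]
    - [0, 0, 0.03]
    - [0, 0, 0.03]
    - [0, 0, 0.03]
    - [0, 0, 0.03]
  grip: 1

```text
time: 2.67
ee_pos: [0.4966, 0.0412, 0.233]
eef_rot: [0.984, 0.18, 0.0, 0.0]
ft_force: [0.7, -1.0, 0.1]
width: 0.087
grip_force: 0.0
```

Request:
arm_command:
  xyz:
    - [0, 0, -0.03]
    - [0, 0, -0.06]
    - [0, 0, -0.09]
    - [0, 0, -0.12]
    - [0, 0, -0.15]
    - [0, 0, -0.175]
    - [0, 0, -0.195]
    - [0, 0, -0.205]
    - [0, 0, -0.2135]
    - [0, 0, -0.2135]
    - [0, 0, -0.2135]
  rot:
    - [0, 0, 0]
    - [0, 0, 0]
    - [0, 0, 0]
    - [0, 0, 0]
    - [0, 0, 0]
    - [0, 0, 0]
    - [0, 0, 0]
    - [0, 0, 0]
    - [0, 0, 0]
    - [0, 0, 0]
    - [0, 0, 0]

```text
time: 3.58
ee_pos: [0.4967, 0.0394, 0.0197]
eef_rot: [0.984, 0.18, 0.0, 0.0]
ft_force: [-0.0, 0.3, -0.2]
width: 0.0868
grip_force: 0.0
```

```bash
cat > st.py <<'E'
from h import *
np.set_printoptions(precision=4,suppress=True)
s=r.read_state();p=s["ee_pos"];q=s["eef_rot"];c,sn=np.cos(.363),np.sin(.363)
d=np.subtract(p[:2],(.5822,.1368));print("t",s["time"],"p",np.array(p),"jig",1e3*np.array([c*d[0]+sn*d[1],-sn*d[0]+c*d[1]]),"q",np.array(q),"F",np.array(s["ft_force"]),"j",np.array(s["joint_positions"]),s["width"])
E
python3 st.py; python3 -c "
from h import *
save('top','t1')"
```

```text
t 3.5833 p [0.4967 0.0394 0.0197] jig [-114.5174  -60.6823] q [0.9836 0.1804 0.0004 0.    ] F [-0.0418  0.2627 -0.2157] j [ 0.4431  0.3633 -0.6925  1.9674  0.2917  0.9097 -1.6065] 0.08682341090277813
```

View pics/t1.png

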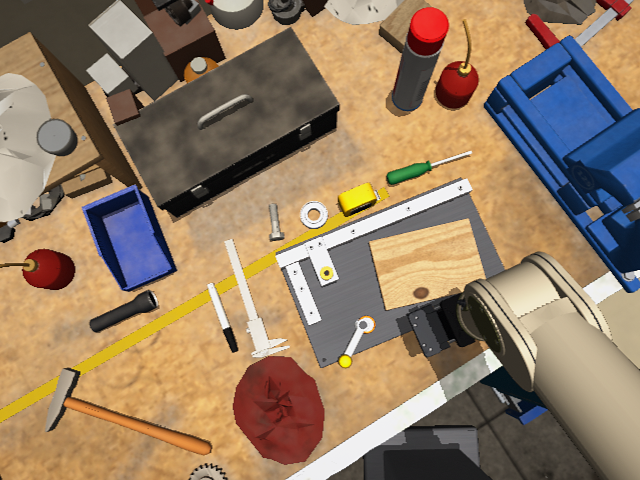

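The gripper (430,330) sits clear of the board's near edge, and nothing has moved. Now I'll push along the jig's +x, about 55 mm.

Request:
arm_command:
  xyz:
    - [0.003, 0.001, 0]
    - [0.006, 0.002, 0]
    - [0.009, 0.003, 0]
    - [0.012, 0.0045, 0]
    - [0.015, 0.0057, 0]
    - [0.018, 0.0068, 0]
    - [0.021, 0.008, 0]
    - [0.024, 0.009, 0]
    - [0.027, 0.0103, 0]
    - [0.03, 0.0114, 0]
    - [0.033, 0.0125, 0]
    - [0.036, 0.0137, 0]
    - [0.039, 0.0148, 0]
    - [0.041, 0.0156, 0]
    - [0.043, 0.0163, 0]
    - [0.045, 0.0171, 0]
    - [0.047, 0.0179, 0]
    - [0.049, 0.0186, 0]
    - [0.0505, 0.0192, 0]
    - [0.0515, 0.0196, 0]
  rot:
    - [0, 0, 0]
    - [0, 0, 0]
    - [0, 0, 0]
    - [0, 0, 0]
    - [0, 0, 0]
    - [0, 0, 0]
    - [0, 0, 0]
    - [0, 0, 0]
    - [0, 0, 0]
    - [0, 0, 0]
    - [0, 0, 0]
    - [0, 0, 0]
    - [0, 0, 0]
    - [0, 0, 0]
    - [0, 0, 0]
    - [0, 0, 0]
    - [0, 0, 0]
    - [0, 0, 0]
    - [0, 0, 0]
    - [0, 0, 0]

```text
time: 5.3
ee_pos: [0.5478, 0.059, 0.0191]
eef_rot: [0.984, 0.18, -0.0, -0.0]
ft_force: [-2.2, -0.7, 0.4]
width: 0.087
grip_force: 0.9
```

```bash
python3 st.py; python3 -c "
from h import *
a=save('top','t2')[172:372,268:518,::-1];b=save('scene','s2')[185:305,280:445,::-1]
a=cv2.resize(a,(375,300));b=cv2.resize(b,(412,300),interpolation=2);cv2.imwrite('pics/p2.png',np.hstack([a,b]))"
```

```text
t 5.3 p [0.5478 0.059  0.0191] jig [-59.7667 -60.4793] q [ 0.9836  0.1805 -0.     -0.    ] F [-2.1617 -0.697   0.4293] j [ 0.3659  0.4666 -0.6642  1.8337  0.3455  0.9593 -1.6559] 0.08703442011860667
```

View pics/p2.png

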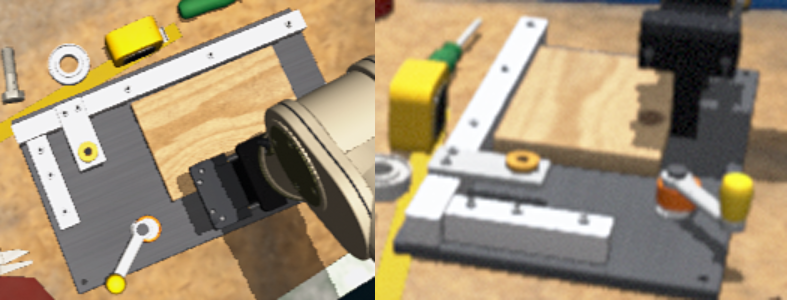

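The board is parallel to the fence and nearly touching it, and 2.3 N is sliding friction only. I'll push on gently until the force rises.

Request:
arm_command:
  xyz:
    - [0.001, 0.0004, 0]
    - [0.002, 0.0008, 0]
    - [0.003, 0.0011, 0]
    - [0.004, 0.0015, 0]
    - [0.004, 0.0015, 0]
  rot:
    - [0, 0, 0]
    - [0, 0, 0]
    - [0, 0, 0]
    - [0, 0, 0]
    - [0, 0, 0]

```text
time: 5.82
ee_pos: [0.551, 0.0602, 0.0189]
eef_rot: [0.984, 0.18, -0.001, 0.0]
ft_force: [-4.8, -1.1, 3.9]
width: 0.0869
grip_force: 2.8
```

Request:
arm_command:
  xyz:
    - [0.001, 0.0004, 0]
    - [0.002, 0.0008, 0]
    - [0.002, 0.0008, 0]
  rot:
    - [0, 0, 0]
    - [0, 0, 0]
    - [0, 0, 0]

```text
time: 6.07
ee_pos: [0.5511, 0.0602, 0.0186]
eef_rot: [0.984, 0.18, -0.003, 0.001]
ft_force: [-14.0, -4.5, 10.0]
width: 0.0871
grip_force: 7.3
```

The board is flush: the tool stalled at the same place while the force rose to 15 N. I'll back off, rise, and turn +90° on the way to the right-hand end.

Request:
arm_command:
  xyz:
    - [-0.01, -0.004, 0]
    - [-0.02, -0.008, 0]
    - [-0.03, -0.012, 0]
    - [-0.03, -0.012, 0.03]
    - [-0.03, -0.012, 0.06]
    - [-0.03, -0.012, 0.09]
    - [-0.01, -0.03, 0.1]
    - [0.01, -0.045, 0.1]
    - [0.03, -0.06, 0.1]
    - [0.05, -0.075, 0.1]
    - [0.07, -0.085, 0.1]
    - [0.09, -0.0925, 0.1]
    - [0.108, -0.0925, 0.1]
    - [0.108, -0.0925, 0.1]
    - [0.108, -0.0925, 0.1]
    - [0.108, -0.0925, 0.1]
    - [0.108, -0.0925, 0.1]
    - [0.108, -0.0925, 0.1]
    - [0.108, -0.0925, 0.1]
    - [0.108, -0.0925, 0.1]
  rot:
    - [0, 0, 0]
    - [0, 0, 0]
    - [0, 0, 0]
    - [0, 0, 0]
    - [0, 0, 0.05]
    - [0, 0, 0.15]
    - [0, 0, 0.27]
    - [0, 0, 0.39]
    - [0, 0, 0.51]
    - [0, 0, 0.63]
    - [0, 0, 0.75]
    - [0, 0, 0.87]
    - [0, 0, 0.99]
    - [0, 0, 1.11]
    - [0, 0, 1.23]
    - [0, 0, 1.35]
    - [0, 0, 1.47]
    - [0, 0, 1.57]
    - [0, 0, 1.57]
    - [0, 0, 1.57]

```text
time: 7.73
ee_pos: [0.6619, -0.0313, 0.119]
eef_rot: [0.57, 0.822, 0.0, -0.0]
ft_force: [-0.1, 0.6, -1.2]
width: 0.0868
grip_force: 0.0
```

```bash
python3 st.py; python3 -c "
from h import *
a=save('top','t3')[172:372,268:518,::-1];b=save('scene','s3')[185:305,280:445,::-1]
a=cv2.resize(a,(375,300));b=cv2.resize(b,(412,300),interpolation=2);cv2.imwrite('pics/p3.png',np.hstack([a,b]))"
```

```text
t 7.7333 p [ 0.6619 -0.0313  0.119 ] jig [  14.8522 -185.4937] q [ 0.5697  0.8219  0.0004 -0.    ] F [-0.1363  0.5558 -1.1545] j [ 0.5904  0.6507 -0.8946  1.4395  0.5127  1.2951  0.0159] 0.086817989186229
```

View pics/p3.png

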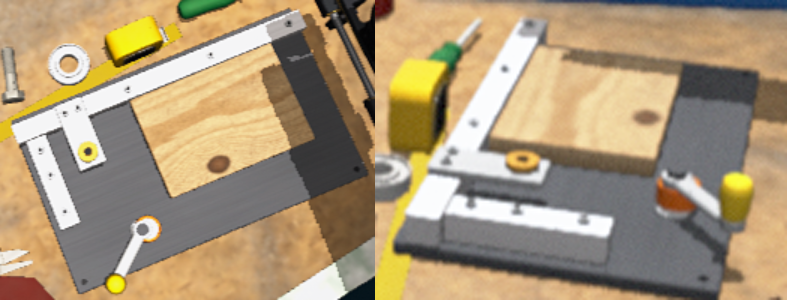

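The board lies flat against the fence, with its near corners at crop (170,197) and (313,135); the lever and tools are undisturbed. I'll lower and push along the fence.

Request:
arm_command:
  xyz:
    - [0, 0, -0.035]
    - [0, 0, -0.07]
    - [0, 0, -0.09]
    - [0, 0, -0.0995]
    - [0, 0, -0.0995]
    - [-0.002, 0.005, -0.0995]
    - [-0.0035, 0.0095, -0.0995]
    - [-0.005, 0.014, -0.0995]
    - [-0.0066, 0.019, -0.0995]
    - [-0.0083, 0.0235, -0.0995]
    - [-0.01, 0.028, -0.0995]
    - [-0.0116, 0.033, -0.0995]
    - [-0.0133, 0.0376, -0.0995]
    - [-0.015, 0.0423, -0.0995]
    - [-0.0166, 0.047, -0.0995]
    - [-0.0183, 0.0517, -0.0995]
    - [-0.02, 0.0564, -0.0995]
    - [-0.0216, 0.0611, -0.0995]
    - [-0.0232, 0.0658, -0.0995]
    - [-0.025, 0.0705, -0.0995]
  rot:
    - [0, 0, 0]
    - [0, 0, 0]
    - [0, 0, 0]
    - [0, 0, 0]
    - [0, 0, 0]
    - [0, 0, 0]
    - [0, 0, 0]
    - [0, 0, 0]
    - [0, 0, 0]
    - [0, 0, 0]
    - [0, 0, 0]
    - [0, 0, 0]
    - [0, 0, 0]
    - [0, 0, 0]
    - [0, 0, 0]
    - [0, 0, 0]
    - [0, 0, 0]
    - [0, 0, 0]
    - [0, 0, 0]
    - [0, 0, 0]

```text
time: 9.5
ee_pos: [0.6364, 0.0395, 0.0195]
eef_rot: [0.568, 0.823, -0.0, -0.0]
ft_force: [-0.6, -3.5, 0.6]
width: 0.0869
grip_force: 1.4
```

```bash
python3 st.py
```

```text
t 9.5 p [0.6364 0.0395 0.0195] jig [  16.1067 -110.2319] q [ 0.5683  0.8228 -0.0001 -0.0001] F [-0.5553 -3.4954  0.5635] j [ 0.489   0.7111 -0.8596  1.588   0.5828  1.1166 -0.1521] 0.08686995790494932
```

Request:
arm_command:
  xyz:
    - [-0.0016, 0.0047, 0]
    - [-0.0033, 0.0094, 0]
    - [-0.005, 0.0141, 0]
    - [-0.0066, 0.0188, 0]
    - [-0.0083, 0.0235, 0]
    - [-0.01, 0.0282, 0]
    - [-0.0116, 0.0329, 0]
    - [-0.0133, 0.0376, 0]
    - [-0.015, 0.0423, 0]
    - [-0.0166, 0.047, 0]
    - [-0.0183, 0.0517, 0]
    - [-0.0195, 0.055, 0]
    - [-0.0205, 0.058, 0]
    - [-0.0216, 0.061, 0]
    - [-0.0222, 0.063, 0]
    - [-0.0228, 0.065, 0]
    - [-0.0228, 0.065, 0]
  rot:
    - [0, 0, 0]
    - [0, 0, 0]
    - [0, 0, 0]
    - [0, 0, 0]
    - [0, 0, 0]
    - [0, 0, 0]
    - [0, 0, 0]
    - [0, 0, 0]
    - [0, 0, 0]
    - [0, 0, 0]
    - [0, 0, 0]
    - [0, 0, 0]
    - [0, 0, 0]
    - [0, 0, 0]
    - [0, 0, 0]
    - [0, 0, 0]
    - [0, 0, 0]

```text
time: 10.92
ee_pos: [0.6138, 0.1047, 0.0196]
eef_rot: [0.568, 0.823, 0.0, -0.0]
ft_force: [-0.9, -1.2, -0.7]
width: 0.0877
grip_force: 0.3
```

Request:
arm_command:
  xyz:
    - [-0.0005, 0.0015, 0]
    - [-0.001, 0.003, 0]
    - [-0.0013, 0.0037, 0]
    - [-0.0013, 0.0037, 0]
  rot:
    - [0, 0, 0]
    - [0, 0, 0]
    - [0, 0, 0]
    - [0, 0, 0]

```text
time: 11.25
ee_pos: [0.6126, 0.1082, 0.0196]
eef_rot: [0.568, 0.823, 0.0, -0.0]
ft_force: [-1.0, -2.2, -0.4]
width: 0.0869
grip_force: 0.6
```

```bash
python3 st.py
```

```text
t 11.25 p [0.6126 0.1082 0.0196] jig [ 18.2309 -37.5049] q [ 0.5682  0.8229  0.0002 -0.    ] F [-0.9733 -2.243  -0.3679] j [ 0.402   0.6878 -0.8773  1.6326  0.5792  1.1006 -0.2725] 0.0869138276014336
```

Request:
arm_command:
  xyz:
    - [-0.0005, 0.0014, 0]
    - [-0.001, 0.0028, 0]
    - [-0.001, 0.0028, 0]
  rot:
    - [0, 0, 0]
    - [0, 0, 0]
    - [0, 0, 0]

```text
time: 11.5
ee_pos: [0.6117, 0.1104, 0.0197]
eef_rot: [0.568, 0.823, -0.0, 0.0]
ft_force: [0.3, -4.3, 1.3]
width: 0.0868
grip_force: 1.9
```

Request:
arm_command:
  xyz:
    - [-0.0005, 0.0014, 0]
    - [-0.001, 0.0028, 0]
    - [-0.001, 0.0028, 0]
  rot:
    - [0, 0, 0]
    - [0, 0, 0]
    - [0, 0, 0]

```text
time: 11.75
ee_pos: [0.6116, 0.1106, 0.0196]
eef_rot: [0.569, 0.822, -0.001, 0.002]
ft_force: [1.2, -10.9, 2.0]
width: 0.0869
grip_force: 5.4
```

```bash
python3 st.py
```

```text
t 11.75 p [0.6116 0.1106 0.0196] jig [ 18.1193 -34.9546] q [ 0.569   0.8223 -0.0012  0.0015] F [  1.2025 -10.8873   1.9647] j [ 0.3954  0.6859 -0.876   1.6344  0.5818  1.1011 -0.2824] 0.08694381096042776
```

The board stalled on the stop: the force rose to 11 N with the tool at jig y = −35, against −34.5 expected. I'll back off and check.

Request:
arm_command:
  xyz:
    - [0.005, -0.013, 0]
    - [0.01, -0.027, 0]
    - [0.01, -0.027, 0.03]
    - [0.01, -0.027, 0.06]
    - [0.015, -0.045, 0.08]
    - [0.025, -0.075, 0.09]
    - [0.035, -0.105, 0.1]
    - [0.04, -0.12, 0.1]
    - [0.04, -0.12, 0.1]
  rot:
    - [0, 0, 0]
    - [0, 0, 0]
    - [0, 0, 0]
    - [0, 0, 0]
    - [0, 0, 0]
    - [0, 0, 0]
    - [0, 0, 0]
    - [0, 0, 0]
    - [0, 0, 0]
  grip: 0

```text
time: 12.5
ee_pos: [0.6522, -0.0126, 0.1194]
eef_rot: [0.571, 0.821, -0.0, 0.001]
ft_force: [-0.3, 0.1, -0.7]
width: 0.0351
grip_force: 0.0
```

```bash
python3 st.py; python3 -c "
from h import *
a=save('top','t4')[222:372,268:448,::-1];b=save('scene','s4')[225:305,280:445,::-1]
a=cv2.resize(a,None,fx=2.1,fy=2.1,interpolation=2);b=cv2.resize(b,None,fx=2.5,fy=2.5,interpolation=2);a=np.pad(a,((0,0),(0,0),(0,0)));b=np.pad(b,((0,315-b.shape[0]),(0,0),(0,0)));cv2.imwrite('pics/p4.png',np.hstack([a,b]))
p=[(k,round(d['conf'],2),W(c,d['at'])) for c in('top','scene') for k in('clamp_knob','board','cam') for d in r.spot_point(k,c)[:1]]
C,S=np.cos(.363),np.sin(.363)
for k,f,w in p:
  d=w[:2]-(.5822,.1368);print(k,f,1e3*np.array([C*d[0]+S*d[1],-S*d[0]+C*d[1],w[2]]))"
```

```text
t 12.5 p [ 0.6522 -0.0126  0.1194] jig [  12.3744 -164.5329] q [ 0.5712  0.8208 -0.0002  0.0008] F [-0.2753  0.0753 -0.658 ] j [ 0.5793  0.6308 -0.9041  1.4707  0.5057  1.2841 -0.019 ] 0.035072251168105764
clamp_knob 0.76 [-112.64033843  154.24203033   58.06370782]
cam 0.56 [-67.44177753 101.66068515  17.33924058]
clamp_knob 0.75 [-109.84218019  153.68733525   57.12927571]
board 0.87 [18.82941652 69.70801114 11.96885807]
cam 0.66 [-64.05858503 101.88381112  15.11799981]
```

View pics/p4.png

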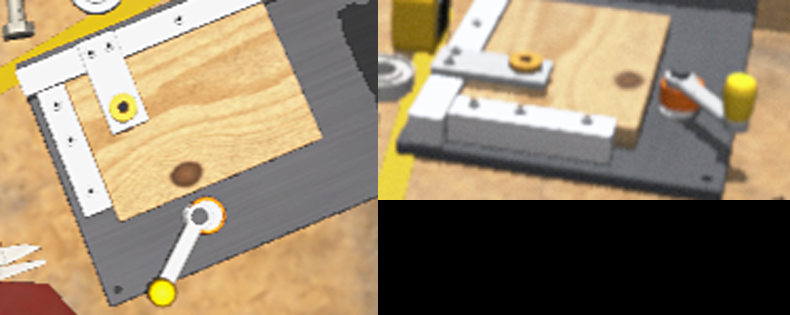

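The board is home, flush with fence and stop and with its corner under the bush arm; the network says (18.8, 69.7) in the jig's frame. The knob (163,293 in the crop) is at jig (−111,154), so q≈0.15. I'll travel with shut fingers to the lever's rear side.

Request:
arm_command:
  xyz:
    - [-0.008, 0.01, 0.015]
    - [-0.02, 0.028, 0.03]
    - [-0.034, 0.048, 0.03]
    - [-0.048, 0.068, 0.03]
    - [-0.062, 0.088, 0.03]
    - [-0.076, 0.108, 0.03]
    - [-0.09, 0.128, 0.03]
    - [-0.106, 0.15, 0.03]
    - [-0.122, 0.172, 0.03]
    - [-0.138, 0.194, 0.03]
    - [-0.154, 0.216, 0.03]
    - [-0.17, 0.238, 0.03]
    - [-0.185, 0.26, 0.03]
    - [-0.195, 0.274, 0.03]
    - [-0.201, 0.281, 0.02]
    - [-0.201, 0.281, 0]
    - [-0.201, 0.281, -0.02]
    - [-0.201, 0.281, -0.02]
  rot:
    - [0, 0, -0.05]
    - [0, 0, -0.14]
    - [0, 0, -0.23]
    - [0, 0, -0.32]
    - [0, 0, -0.41]
    - [0, 0, -0.5]
    - [0, 0, -0.59]
    - [0, 0, -0.68]
    - [0, 0, -0.77]
    - [0, 0, -0.86]
    - [0, 0, -0.95]
    - [0, 0, -1.04]
    - [0, 0, -1.13]
    - [0, 0, -1.2]
    - [0, 0, -1.25]
    - [0, 0, -1.25]
    - [0, 0, -1.25]
    - [0, 0, -1.25]
  grip: 0

```text
time: 14.4
ee_pos: [0.4474, 0.2737, 0.0965]
eef_rot: [0.942, 0.336, -0.002, 0.0]
ft_force: [-0.6, -0.8, -0.5]
width: 0.0006
grip_force: 0.0
```

```bash
python3 st.py
python3 - <<'E'
from h import *
s=r.read_state();p=np.array(s["ee_pos"]);q=s["eef_rot"];y0=2*np.arctan2(q[1],q[0])-np.pi/2
C,S=np.cos(.363),np.sin(.363);R=np.array([[C,-S],[S,C]])
save("top","t5")
for a in np.arange(1.7,3.95,.1):
    w=np.array([.5822,.1368])+R@(np.array([-.0665,.1])+.07*np.array([np.cos(a),np.sin(a)]))
    print(round(a,2),np.round(w-p[:2],4),round((a+.363-np.pi-y0),2),round(a+.316-2.1,2))
E
```

```text
t 14.4 p [0.4474 0.2737 0.0965] jig [-77.3663 175.873 ] q [ 0.942   0.3355 -0.0023  0.0004] F [-0.5508 -0.8451 -0.4621] j [ 0.1159  0.3518 -0.8705  1.834   0.2993  1.0987 -1.7503] 0.0006215022029780908
1.7 [ 0.004  -0.0054] -0.19 -0.08
1.8 [-0.002 -0.009] -0.09 0.02
1.9 [-0.0076 -0.0132] 0.01 0.12
2.0 [-0.0127 -0.0179] 0.11 0.22
2.1 [-0.0174 -0.0231] 0.21 0.32
2.2 [-0.0215 -0.0288] 0.31 0.42
2.3 [-0.025  -0.0348] 0.41 0.52
2.4 [-0.0279 -0.0412] 0.51 0.62
2.5 [-0.0302 -0.0478] 0.61 0.72
2.6 [-0.0318 -0.0546] 0.71 0.82
2.7 [-0.0327 -0.0616] 0.81 0.92
2.8 [-0.0329 -0.0686] 0.91 1.02
2.9 [-0.0324 -0.0755] 1.01 1.12
3.0 [-0.0312 -0.0824] 1.11 1.22
3.1 [-0.0293 -0.0892] 1.21 1.32
3.2 [-0.0268 -0.0957] 1.31 1.42
3.3 [-0.0236 -0.1019] 1.41 1.52
3.4 [-0.0198 -0.1078] 1.51 1.62
3.5 [-0.0155 -0.1133] 1.61 1.72
3.6 [-0.0106 -0.1183] 1.71 1.82
3.7 [-0.0052 -0.1228] 1.81 1.92
3.8 [ 0.0005 -0.1268] 1.91 2.02
3.9 [ 0.0067 -0.1301] 2.01 2.12
```

Staged behind the knob with the measured pose as commanded. I'll lower to z≈0.055 and sweep round the pivot to about q 1.6.

Request:
arm_command:
  xyz:
    - [0, 0, -0.02]
    - [0, 0, -0.035]
    - [0, 0, -0.0415]
    - [-0.002, -0.009, -0.0415]
    - [-0.0076, -0.0132, -0.0415]
    - [-0.0127, -0.0179, -0.0415]
    - [-0.0174, -0.0231, -0.0415]
    - [-0.0215, -0.0288, -0.0415]
    - [-0.025, -0.0348, -0.0415]
    - [-0.0279, -0.0412, -0.0415]
    - [-0.0302, -0.0478, -0.0415]
    - [-0.0318, -0.0546, -0.0415]
    - [-0.0327, -0.0616, -0.0415]
    - [-0.0329, -0.0686, -0.0415]
    - [-0.0324, -0.0755, -0.0415]
    - [-0.0312, -0.0824, -0.0415]
    - [-0.0293, -0.0892, -0.0415]
    - [-0.0268, -0.0957, -0.0415]
    - [-0.0236, -0.1019, -0.0415]
    - [-0.0198, -0.1078, -0.0415]
  rot:
    - [0, 0, 0]
    - [0, 0, 0]
    - [0, 0, 0]
    - [0, 0, 0]
    - [0, 0, 0.01]
    - [0, 0, 0.11]
    - [0, 0, 0.21]
    - [0, 0, 0.31]
    - [0, 0, 0.41]
    - [0, 0, 0.51]
    - [0, 0, 0.61]
    - [0, 0, 0.71]
    - [0, 0, 0.81]
    - [0, 0, 0.91]
    - [0, 0, 1.01]
    - [0, 0, 1.11]
    - [0, 0, 1.21]
    - [0, 0, 1.31]
    - [0, 0, 1.41]
    - [0, 0, 1.51]

```text
time: 16.12
ee_pos: [0.4305, 0.1675, 0.0596]
eef_rot: [0.454, 0.891, 0.001, 0.001]
ft_force: [2.0, 8.1, -3.5]
width: 0.0002
grip_force: 3.4
```

```bash
python3 st.py; python3 -c "
from h import *
a=save('top','t6')[222:372,268:448,::-1];b=save('scene','s6')[225:305,280:445,::-1]
a=cv2.resize(a,None,fx=2.1,fy=2.1,interpolation=2);b=cv2.resize(b,None,fx=2.5,fy=2.5,interpolation=2);b=np.pad(b,((0,315-b.shape[0]),(0,0),(0,0)));cv2.imwrite('pics/p6.png',np.hstack([a,b]))"
```

```text
t 16.1167 p [0.4305 0.1675 0.0596] jig [-130.9051   82.5085] q [0.4542 0.8909 0.0014 0.001 ] F [ 1.9658  8.0665 -3.4861] j [ 0.5899  0.3665 -1.1773  2.016   0.4009  1.0135 -0.1539] 0.0001572067767262125
```

View pics/p6.png

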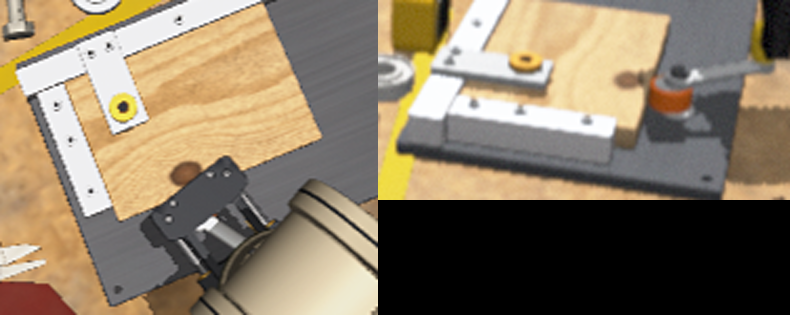

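The lever has turned to q≈1.6 (knob hidden behind the gripper at the upper right of the scene view) and the board is unmoved. I'll continue slowly to the end.

Request:
arm_command:
  xyz:
    - [0.002, -0.0028, 0]
    - [0.0043, -0.0055, 0]
    - [0.0067, -0.008, 0]
    - [0.0092, -0.0105, 0]
    - [0.0119, -0.0128, 0]
    - [0.0146, -0.015, 0]
    - [0.0146, -0.015, 0]
  rot:
    - [0, 0, 0.05]
    - [0, 0, 0.1]
    - [0, 0, 0.15]
    - [0, 0, 0.2]
    - [0, 0, 0.25]
    - [0, 0, 0.3]
    - [0, 0, 0.3]

```text
time: 16.8
ee_pos: [0.4451, 0.1526, 0.0594]
eef_rot: [0.317, 0.948, 0.001, 0.001]
ft_force: [1.1, 5.4, 0.8]
width: 0.0005
grip_force: 1.9
```

```bash
python3 st.py
```

```text
t 16.8 p [0.4451 0.1526 0.0594] jig [-122.5873   63.4207] q [0.3171 0.9484 0.0012 0.0008] F [1.1498 5.4429 0.7806] j [ 0.6487  0.4237 -1.2195  1.9942  0.4635  1.0403  0.1392] 0.0004926165830909895
```

Request:
arm_command:
  xyz:
    - [0.0015, -0.001, 0]
    - [0.0028, -0.002, 0]
    - [0.0043, -0.003, 0]
    - [0.0057, -0.004, 0]
    - [0.0057, -0.004, 0]
  rot:
    - [0, 0, 0.02]
    - [0, 0, 0.05]
    - [0, 0, 0.07]
    - [0, 0, 0.1]
    - [0, 0, 0.1]

```text
time: 17.22
ee_pos: [0.4483, 0.1499, 0.0592]
eef_rot: [0.269, 0.963, 0.001, -0.001]
ft_force: [-9.6, 8.4, 5.0]
width: 0.0005
grip_force: 6.2
```

```bash
python3 st.py
```

```text
t 17.2167 p [0.4483 0.1499 0.0592] jig [-120.5609   59.7868] q [ 0.269   0.9631  0.0007 -0.0011] F [-9.5578  8.4148  5.0202] j [ 0.6616  0.4458 -1.2333  1.9859  0.4841  1.0533  0.2331] 0.0005337395684425677
```

Request:
arm_command:
  xyz:
    - [0.001, -0.001, 0]
    - [0.002, -0.0017, 0]
    - [0.002, -0.0017, 0]
  rot:
    - [0, 0, 0.02]
    - [0, 0, 0.02]
    - [0, 0, 0.02]

```text
time: 17.47
ee_pos: [0.4485, 0.1495, 0.0591]
eef_rot: [0.259, 0.966, 0.001, -0.002]
ft_force: [-17.3, 11.3, 10.7]
width: 0.0004
grip_force: 10.3
```

Request:
arm_command:
  xyz:
    - [-0.006, 0.006, 0]
    - [-0.013, 0.015, 0]
    - [-0.02, 0.025, 0.005]
    - [-0.02, 0.025, 0.035]
    - [-0.02, 0.025, 0.075]
    - [-0.02, 0.025, 0.11]
    - [-0.02, 0.0, 0.12]
    - [-0.015, -0.03, 0.12]
    - [-0.01, -0.06, 0.12]
    - [0.0, -0.09, 0.12]
    - [0.005, -0.12, 0.12]
    - [0.01, -0.15, 0.12]
    - [0.015, -0.18, 0.12]
    - [0.02, -0.21, 0.12]
    - [0.02, -0.24, 0.12]
    - [0.02, -0.27, 0.12]
    - [0.02, -0.27, 0.12]
  rot:
    - [0, 0, 0]
    - [0, 0, 0]
    - [0, 0, 0]
    - [0, 0, 0]
    - [0, 0, 0]
    - [0, 0, 0]
    - [0, 0, 0]
    - [0, 0, 0]
    - [0, 0, 0]
    - [0, 0, 0]
    - [0, 0, 0]
    - [0, 0, 0]
    - [0, 0, 0]
    - [0, 0, 0]
    - [0, 0, 0]
    - [0, 0, 0]
    - [0, 0, 0]

```text
time: 18.88
ee_pos: [0.4715, -0.1298, 0.1782]
eef_rot: [0.265, 0.964, -0.001, 0.0]
ft_force: [-0.1, -0.9, -0.0]
width: 0.0004
grip_force: 0.0
```

```bash
python3 st.py; python3 -c "
from h import *
a=save('top','t7')[222:372,268:448,::-1];b=save('scene','s7')[225:305,280:445,::-1]
a=cv2.resize(a,None,fx=2.1,fy=2.1,interpolation=2);b=cv2.resize(b,None,fx=2.5,fy=2.5,interpolation=2);b=np.pad(b,((0,315-b.shape[0]),(0,0),(0,0)));cv2.imwrite('pics/p7.png',np.hstack([a,b]))
p=[(k,round(d['conf'],2),W(c,d['at'])) for c in('top','scene') for k in('clamp_knob','board','cam') for d in r.spot_point(k,c)[:1]]
C,S=np.cos(.363),np.sin(.363)
for k,f,w in p:
  d=w[:2]-(.5822,.1368);print(k,f,1e3*np.array([C*d[0]+S*d[1],-S*d[0]+C*d[1],w[2]]))"
```

```text
t 18.8833 p [ 0.4715 -0.1298  0.1782] jig [-198.1318 -209.9195] q [ 0.2649  0.9643 -0.0008  0.    ] F [-0.1354 -0.8512 -0.0413] j [ 1.3242  0.2702 -1.2793  1.8234  0.2743  1.2507  1.0015] 0.0003693369534319436
clamp_knob 0.62 [-107.05664337   39.62792602   56.84328088]
board 0.65 [23.33328053 71.04742825  9.29391048]
clamp_knob 0.88 [-102.14496814   46.11308139   55.31741682]
board 0.74 [21.12855829 69.69431199 13.0840977 ]
cam 0.6 [-64.31604595 105.10513392  16.32497673]
```

View pics/p7.png

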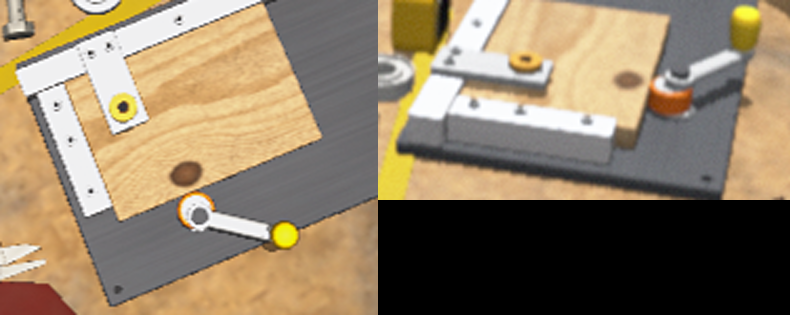

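The lever is fully shut: the knob averages (−105, 43) against the ideal (−107, 43), and the cam bears on the board. The board is flush at the fence and stop, and the arm is clear.

```bash
python3 -c "
from bench import r
print(r.close_job())"
```

```text
the job is handed in; nothing more can be done
None
```

The job is handed in at about 19 s: by pushing only, the board is home against the fence and the end stop, the clamp lever is fully shut with the cam on the board, and no tool was touched; no verdict was returned.

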